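# Unclamp a finished connector shell and tote it

### The job

Push the vise's sliding jaw all the way open by its upright push plate, leaving the finished connector shell standing where it is. Then slide the shell out from under the fixed jaw's lip without forcing it against the jaws, lift it out and set it down gently, upright, on the rubber pad in the one empty cell of the tote. Leave the vise open and the other shells standing in their cells.

Things in the scene. Friction and masses are not known exactly. Their poses are not given: they have to be found in the camera images.
- shell: the finished connector shell in the vise: olive metal, standing, 100 mm tall, about 0.45 kg; a skirt 70 mm in diameter from 0 to 34 mm, an octagon 44 mm across from 34 to 54 mm, a round neck 36 mm in diameter from 54 to 100 mm (grip it by the neck). Origin at the centre of its underside, z up along its axis
- vise: grey steel vise fixed to the bench, 270 x 120 mm. Origin on the bench under the axis of the clamped shell; the jaw opens along +x, z up. The shell stands on the bed at z = 40 mm. Fixed jaw: x -92 to -36 mm, y -50 to 50 mm, top at z = 90 mm; the sliding jaw (when closed): x 36 to 96 mm, same width and top. Two cheeks on each jaw reach 22 mm inward, 78 mm apart, tops at z = 79 mm
- fixed_lip (a point): the middle of the front edge of the fixed jaw's overhanging lip, 84.5 mm above the bench (the lip's underside at 79 mm, its top at 90 mm). It covers the shell's skirt by 9 mm, with a 5 mm gap above the skirt. The sliding jaw has a like lip, which moves away with the jaw. Axes as the vise's
- lift_out (a point): point on the vise's bed, 40 mm above the bench and 30 mm along the vise's +x from the clamped shell's axis: a shell slid along the bed to here is clear of both lips (by 21 mm each) when the jaw is fully open. Axes as the vise's
- jaw (a joint): position of the sliding jaw along the vise's +x, in m: about 0 is clamped, 0.06 is fully open against its stop. It stays where it is left; moving it takes about 6 N
- push_plate (a point): the middle of the inner face (towards the shell) of the upright plate on top of the sliding jaw; moves with the jaw; axes as the vise's. The plate is 8 mm thick, 60 mm wide along y, and rises from the jaw's top, 25 mm below this point, to 27 mm above it (its top 8 mm is 14 mm thick). When clamped there are 70 mm between it and the shell's neck
- tote: yellow plastic open tote fixed to the bench, 203 x 203 x 50 mm, walls 5 mm, with two crossing dividers 5 mm thick and as high as the walls that make four square cells, each 94 mm wide; floor 5 mm thick. Origin at the centre of its underside
- pad: black rubber pad 76 x 76 x 5 mm on the floor of the one empty cell, its top 10 mm above the bench; origin at the centre of its underside
- shell_a: a metal connector shell of the same shape and size as shell, already standing in a cell of the tote; origin at the centre of its underside
- shell_b: a metal connector shell of the same shape and size as shell, already standing in a cell of the tote; origin at the centre of its underside
- shell_c: a metal connector shell of the same shape and size as shell, already standing in a cell of the tote; origin at the centre of its underside
Things that resemble listed ones, but are neither listed nor needed, are in the scene too. What is shaped like the shell_c but pink or yellow is not meant.

How it is judged (in metres and radians):
On the way, in this order (a step that is already met when the one before it is completed fails the run):
1. the jaw is pushed open (more than 52 of its 60 mm) while the shell still stands within 15 mm of where it was (value of joint jaw above 0.052 m and distance of shell from where it was at the start of the episode below 0.015 m), for 0.2 s.
2. the shell is lifted clear of the vise, its underside above the jaws (z of shell in the frame of vise above 0.1 m), for 0.1 s.
At the end, for the whole second after the job is handed in: the finished shell stands upright (within 0.1 rad) and at rest on the rubber pad, its axis within 30 mm of the pad's centre and its underside within 5 mm of the pad's top; the jaw is left more than 45 mm open; the other three shells stand upright (within 0.1 rad) on the floor of the tote (horizontal distance between shell and pad below 0.03 m and z of shell in the frame of pad below 0.01 m and angle between each of shell, shell_a, shell_b, shell_c's own z axis and vertical below 0.1 rad and linear speed of shell below 0.02 m/s and value of joint jaw above 0.045 m and horizontal distance between each of shell_a, shell_b, shell_c and tote below 0.1 m and height (world z) of each of shell_a, shell_b, shell_c below 0.015 m); the robot touches nothing.
It fails at once if the shell is forced against the vise (more than 60 N) (contact force between shell and vise above 60 N).
It fails at once if the shell is dropped into the cell (faster than 0.5 m/s within 50 mm above the pad) (horizontal distance between shell and pad below 0.05 m and z of shell in the frame of pad below 0.05 m and linear speed of shell above 0.5 m/s).
It fails at once if another shell is knocked over or taken from its place (tilted over 0.4 rad or moved over 40 mm) (angle between any of shell_a, shell_b, shell_c's own z axis and vertical above 0.4 rad or distance of any of shell_a, shell_b, shell_c from where it was at the start of the episode above 0.04 m).
It also fails if it takes over 58 s, if anything falls off the work surface, if the arm or the gripper's body presses on something with over 40 N, if the wrist force passes 120 N, or if a joint passes its speed limit or range.

### The arm

A 7-joint arm with a two-finger parallel gripper is mounted at the origin on the work surface. World frame = base frame: x ahead of the robot, y to its left, z up, the work surface at z = 0. Lengths are in mm, angles in rad, forces in N, time in s.
With the tool pointing down it reaches from about 425 to 800 mm from the base axis. Payload 8.3 kg.
Tool frame: the origin (TCP) lies between the finger pads; the fingertips stand 8 mm ahead of it and the grasp point (between the pads) lies 11 mm behind it; z points along the fingers, y is the line along which they close (so a half turn about z gives the same grasp; the last joint's range is limited). The gripper opens to 85 mm and grips with 20 to 120 N. Pads are 22 mm wide; open, the fingers measure 114 mm over their backs; the gripper's body (76 mm by 85 mm) begins 54 mm behind the grasp point. The pads swing forward as they close: fully open they stand 13 mm farther back than shut.
Start: joints at [-1.31, 0.383, 0.016, 1.37, -0.006, 1.388, -0.046], TCP at [198.805, 592.52, 239.279] pointing down, gripper open.
Joint ranges: [-2.95, 2.95], [-0.25, 2.06], [-1.52, 1.56], [0.18, 2.33], [-1.44, 4.58], [0.02, 2.06], [-3.01, 3.01]. Speed limits (rad/s): [2.39, 2.39, 3.01, 3.01, 3.14, 3.14, 3.14].

### API

Orientations are given as a rotation vector (axis times angle).
In Python, from cell import bot gives the robot as it stands. The module is installed in compiled form; this text tells all that it offers.
- The arm moves only by the tool play_rows, never from a script. Its argument "commands" is text: rows parted by semicolons, each of 4 numbers parted by spaces: the shift along the tool's x, y, z as a fraction of full scale, then the turn about the tool's z as a fraction of full scale. A call has 1 to 5 rows; each row shifts and turns the commanded pose from where the row before left it, along the tool's axes as they then stand; what a row does not reach is not made up. Full scale, the value 1, is 0.6 m for a shift and pi rad for a turn. A row lasts 1/12 s, in which the tool goes at most 41.7 mm and 7.16 degrees, less where a joint would pass 70% of its speed; a pose out of reach is approached as far as the arm can. A call with a number of a shift or a turn outside -1 to 1 is refused whole. A call with a gripper value outside its range is refused whole. "grip" is the closure, from -1 (fully open) to 1 (shut), set as the call begins (left out, the last holds). The fingers move at their own pace and stop on an object; "newtons" is the grip in N (left out, the last holds). Time passes only in rows, so rows that do not move let the fingers close. It gives the time, the measured TCP pose, the force, the opening and the grip force at its end, in the units of the state.
- bot.sense(): the state, without advancing time (a new reading comes with each control period).
- bot.read_camera(name): name is "scene" or "top"; returns a dict with "image" (420x560x3 uint8, red, green, blue), "fx", "fy", "cx", "cy" (pixels), "dist" ([k1, k2, p1, p2, k3] as OpenCV has them; the pictures are not rectified), "rvec" (rotation vector, rad) and "tvec" (3), from world to camera coordinates, as OpenCV has them. Camera axes: x right, y down, z forward; pixel columns grow to the right and rows downward; lengths in mm; the calibration is good to about 2 mm. A picture is of the moment at which its call begins. There is no depth.
- bot.finish_job(): hands the job in; it is judged then, once.
Trained networks look in the newest picture that a camera, given by its name, has taken for a name from the list of things; names that differ only in an ending like _2 or _b are one class to them, and where a whole thing is asked for, a point or a joint stands for the part that bears it (a point fixed in the world has none). Each returns a list of dicts, best first, with "conf" (0 to 1); they miss things now and then, are a little off and sometimes report something else, mostly with a low value. They report only what shows in the picture. A call takes as long as a camera call. They do not tell look-alikes from the thing itself.
- bot.recognise(thing, camera): "location" ([column, row] in pixels, amid what is visible of it).
- bot.masks_of(thing, camera): "region" (420x560 bool, what is visible of it) and "location" ([column, row] in pixels, amid what is visible of it).
The state is a dict: "time_s": time; "joints": joint angles; "joint_velocities": joint speeds; "joint_efforts": joint torques, N m; "eef_pos": TCP position; "tcp_rot": TCP orientation; "ft_force": force on the tool from outside, world axes, zero at the start; "ft_torque": the same for the moment, N m; "opening": finger opening in mm; "gripper_force": force on a finger pad.
Only numpy, scipy, OpenCV 4.12 (cv2) and the standard library are available. Lean on these libraries where they do the work, as an engineer would, in place of code of your own. Each camera call takes 0.05 s, during which the arm holds its last target. There are 200 camera calls.

## Working session

There is one attempt and no reset: what is moved stays moved. The work goes in short steps, Python scripts to look and compute and a tool call to move; the robot and the scene stay as the last step left them, time stands still between calls to the robot, and variables do not carry over. Pictures are saved under pics/ and viewed, at most 10 in all, crops included, and the job is handed in when it is done.

Besides the shell and the picture viewer there is one more tool, called after "Request:" as name(argument=value, ...) on one line, values as JSON. play_rows: Moves the arm, as the interface text tells. Its arguments: {"type":"object","properties":{"commands":{"type":"string"},"grip":{"type":"number"},"newtons":{"type":"number"}},"required":["commands"]}

```bash
mkdir -p pics; cat > h.py <<'E'
import numpy as np, cv2
from cell import bot
def cam(n):
    return bot.read_camera(n)
def K(c): return np.array([[c['fx'],0,c['cx']],[0,c['fy'],c['cy']],[0,0,1.]])
def ray(c,px,z):
    u=cv2.undistortPoints(np.array([[px]],float),K(c),np.array(c['dist'],float)).ravel()
    R=cv2.Rodrigues(np.array(c['rvec'],float))[0]; t=np.array(c['tvec'],float).ravel()
    o=-R.T@t; d=R.T@np.array([u[0],u[1],1]); return o+d*(z-o[2])/d[2]
def proj(c,P):
    return cv2.projectPoints(np.array(P,float).reshape(-1,3),np.array(c['rvec'],float),np.array(c['tvec'],float),K(c),np.array(c['dist'],float))[0].reshape(-1,2)
E
python3 - <<'E'
from h import *
for n in ['top','scene']:
    c=cam(n); cv2.imwrite(f'pics/{n}1.png',c['image'][:,:,::-1])
    for t in ['shell','vise','tote','pad','push_plate','fixed_lip','shell_a']:
        for r in bot.recognise(t,n)[:6]:
            print(n,t,round(r['conf'],2),np.round(r['location']), np.round(ray(c,r['location'],{'shell':100,'vise':80,'tote':30,'pad':10,'push_plate':120}.get(t,80))))
s=bot.sense();print(s)
E
```

```text
top shell 0.98 [220. 151.] [583. 165. 100.]
top shell 0.89 [282. 158.] [568.  43. 100.]
top shell 0.85 [220. 200.] [486. 164. 100.]
top shell 0.84 [195. 266.] [358. 209. 100.]
top shell 0.73 [173. 152.] [583. 258. 100.]
top shell 0.64 [396. 156.] [ 573. -180.  100.]
top vise 0.75 [376. 165.] [ 559. -145.   80.]
top tote 0.63 [196. 177.] [547. 225.  30.]
top pad 0.89 [175. 201.] [499. 270.  10.]
top push_plate 0.59 [367. 158.] [ 563. -119.  120.]
top shell_a 0.98 [220. 151.] [588. 168.  80.]
top shell_a 0.89 [282. 158.] [573.  43.  80.]
top shell_a 0.85 [220. 200.] [490. 167.  80.]
top shell_a 0.84 [195. 266.] [359. 213.  80.]
top shell_a 0.73 [173. 152.] [588. 263.  80.]
top shell_a 0.64 [396. 156.] [ 578. -184.   80.]
scene shell 0.73 [255. 270.] [608.  67. 100.]
scene shell 0.72 [341. 274.] [530. 184. 100.]
scene shell 0.67 [397. 232.] [404. 222. 100.]
scene shell 0.61 [309. 319.] [623. 184. 100.]
scene shell 0.59 [354. 354.] [626. 268. 100.]
scene shell 0.55 [157. 183.] [ 582. -191.  100.]
scene vise 0.93 [182. 214.] [ 595. -118.   80.]
scene tote 0.65 [347. 318.] [563. 229.  30.]
[... 555 characters left out ...]
joints': array([-1.30991699,  0.3833793 ,  0.01634574,  1.3700852 , -0.00631739,
        1.38821584, -0.04653461]), 'joint_velocities': array([-0.00042862,  0.00133869, -0.00110715,  0.00027123,  0.00163204,
        0.00104196,  0.00088097]), 'joint_efforts': array([ 1.38253108e-04, -6.27245522e+01,  8.42978228e-01, -3.72062695e+01,
        1.66603929e-02,  2.39994166e-03, -3.12037606e-06]), 'eef_pos': array([198.7596119 , 592.53531356, 239.29854177]), 'tcp_rot': array([-5.06265174e-01, -3.10042880e+00,  4.13551304e-05]), 'ft_force': array([ 0.29478911,  0.08205124, -0.43493446]), 'ft_torque': array([-0.05333302,  0.03332681,  0.00668507]), 'gripper_force': 0.0, 'opening': 85.55374645024709}
```

```bash
python3 - <<'E'
import cv2
a=cv2.imread('pics/top1.png');b=cv2.imread('pics/scene1.png')
cv2.imwrite('pics/t2.png',cv2.resize(a[90:250,130:450],None,fx=2.5,fy=2.5,interpolation=cv2.INTER_CUBIC))
cv2.imwrite('pics/s2.png',cv2.resize(b[130:400,100:440],None,fx=2.2,fy=2.2,interpolation=cv2.INTER_CUBIC))
E
```

```text
(no output)
```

View pics/t2.png

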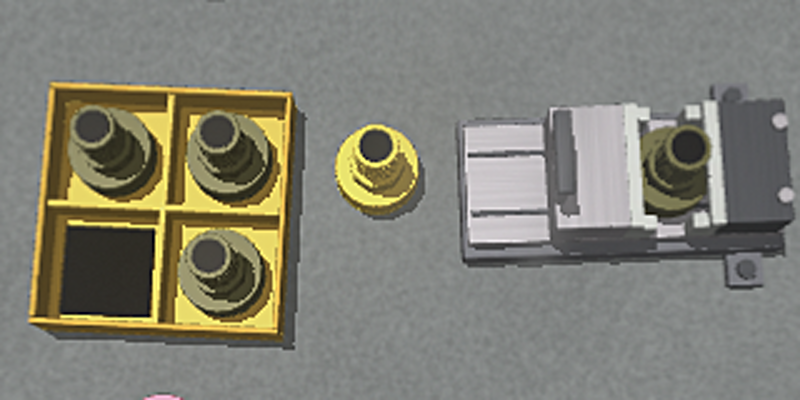

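View pics/s2.png

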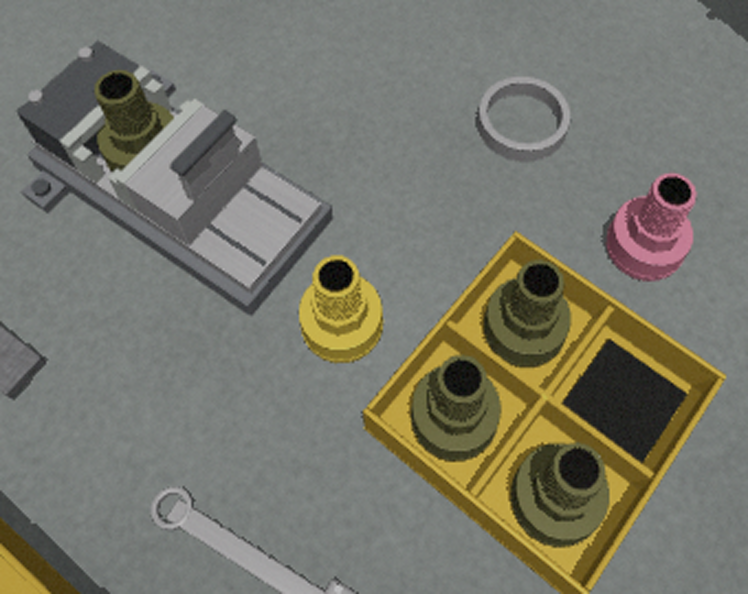

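```bash
python3 - <<'E'
from h import *
T=cam('top');S=cam('scene')
def tri(a,b):
    P=[]
    def os(c,p):
        A=ray(c,p,0);B=ray(c,p,300);d=(B-A)/np.linalg.norm(B-A);return A,d
    M=np.zeros((3,3));v=np.zeros(3)
    for c,p in((T,a),(S,b)):
        A,d=os(c,p);Q=np.eye(3)-np.outer(d,d);M+=Q;v+=Q@A
    return np.linalg.solve(M,v)
t=lambda x,y:(x/2.5+130,y/2.5+90)
s=lambda x,y:(x/2.2+100,y/2.2+130)
print('neck',tri(t(688,146),s(118,85)), ray(T,t(688,146),140),ray(S,s(118,85),140))
print('nuts',[tri(t(780,121),s(85,52)),tri(t(786,194),s(36,95))])
print('bed corners',[ray(T,t(*p),40) for p in((462,122),(468,245))],[ray(S,s(*p),40) for p in((330,208),(250,303))])
print('jaw back z90',[ray(T,t(*p),90) for p in((548,108),(557,240))])
print('plate top z142',[ray(T,t(*p),142) for p in((554,112),(562,196),(573,110),(578,194))],[ray(S,s(*p),142) for p in((174,160),(230,112))])
print('fixed jaw z90',[ray(T,t(*p),90) for p in((722,103),(782,97),(792,218),(732,228))])
print('tote z50',[ray(T,t(*p),50) for p in((50,85),(293,95),(278,330),(30,318))],[ray(S,s(*p),50) for p in((517,235),(723,377),(585,590),(365,412))])
print('pad z10',[ray(T,t(*p),10) for p in((66,227),(155,228),(152,314),(60,317))],[ray(S,s(*p),10) for p in((608,340),(687,395),(640,460),(567,402))])
for a,b in(((95,127),(578,468)),((218,132),(462,378)),((208,253),(541,281)),((376,144),(336,275))): print('shell',tri(t(*a),s(*b)))
E
```

```text
neck [ 576.93922605 -189.56635066  140.92676969] [ 577.61956254 -190.25796228  140.        ] [ 576.277027   -189.69988119  140.        ]
nuts [array([ 581.32942659, -243.67960138,  153.19974632]), array([ 579.66771093, -309.60983853,   33.26968732])]
bed corners [array([624.87130234, -24.13634304,  40.        ]), array([520.33536824, -27.85989849,  40.        ])] [array([522.24302695, -18.30102757,  40.        ]), array([632.34109162, -14.52257279,  40.        ])]
jaw back z90 [array([622.21502129, -90.39875769,  90.        ]), array([514.79105531, -95.09578137,  90.        ])]
plate top z142 [array([603.86210031, -88.72771561, 142.        ]), array([538.53837335, -93.23770792, 142.        ]), array([ 605.41137614, -103.22497138,  142.        ]), array([ 540.0483415 , -105.32317428,  142.        ])] [array([ 602.37594223, -100.12740131,  142.        ]), array([542.57023427, -96.49569919, 142.        ])]
fixed jaw z90 [array([ 626.23109317, -230.27742931,   90.        ]), array([ 631.23433857, -279.00374724,   90.        ]), array([ 532.01634794, -281.86289294,   90.        ]), array(
[... 372 characters left out ...]
656.81369216, 316.33244657,  50.        ]), array([649.59114291, 119.57453591,  50.        ])]
pad z10 [array([542.62120888, 311.37225973,  10.        ]), array([541.46435115, 235.54116559,  10.        ]), array([467.92472139, 236.22445282,  10.        ]), array([465.5856914 , 313.69551656,  10.        ])] [array([469.51459401, 239.39418809,  10.        ]), array([472.57625554, 314.75861987,  10.        ]), array([541.97363323, 308.55159426,  10.        ]), array([536.31151773, 238.69380642,  10.        ])]
shell [604.68462924 269.30385761 101.13112542]
shell [599.9733431  171.18724133 102.33798271]
shell [502.56040116 176.9458114  105.16507193]
shell [590.09503166  47.11047196 100.41564164]
```

The top view shows the tote at the left with its empty cell at crop (108,272), and the yellow look-alike at (376,170). The clamped shell's neck is at (688,146), with the vise opening to the left (world +y). The scene view agrees: neck at (118,85), pad at (627,400), plate at (205,140). Triangulation puts the shell axis at (577,-190), with its top at z = 141 mm (expected 140). Vise x heads about 92°, and the pad centre is near (505,275).

Request:
play_rows(commands="0 0 0 -0.038;0 0 0 -0.038;0 0 0 -0.038;-0.029 -0.06 0 0;-0.029 -0.06 0 0", grip=1, newtons=60)

```text
time_s: 1.32
eef_pos: [234.4, 522.2, 238.2]
tcp_rot: [0.063, -3.14, 0.001]
ft_force: [1.7, -0.4, 0.3]
opening: 25.6
gripper_force: 0.0
```

Request:
play_rows(commands="-0.029 -0.06 0 0;-0.029 -0.06 0 0;-0.029 -0.06 0 0;-0.029 -0.06 0 0;-0.029 -0.06 0 0")

```text
time_s: 1.73
eef_pos: [329.8, 343.0, 239.5]
tcp_rot: [-0.054, 3.141, 0.001]
ft_force: [0.7, 1.2, 0.7]
opening: 0.5
gripper_force: 0.0
```

Request:
play_rows(commands="-0.029 -0.06 0 0;-0.029 -0.06 0 0;-0.029 -0.06 0 0;-0.029 -0.06 0 0;-0.029 -0.06 0 0")

```text
time_s: 2.15
eef_pos: [422.9, 166.0, 239.7]
tcp_rot: [-0.054, 3.14, 0.001]
ft_force: [0.6, 0.2, 0.1]
opening: 0.2
gripper_force: 0.0
```

Request:
play_rows(commands="-0.029 -0.06 0 0;-0.029 -0.06 0 0;-0.029 -0.06 0 0;-0.029 -0.06 0 0;-0.029 -0.06 0 0")

```text
time_s: 2.57
eef_pos: [516.1, -10.8, 239.7]
tcp_rot: [-0.055, 3.14, 0.0]
ft_force: [0.5, 0.9, 1.2]
opening: 0.1
gripper_force: 0.0
```

Request:
play_rows(commands="-0.029 -0.06 0 0;-0.029 -0.06 0 0;0 0 0 0;0 0 0 0;0 0 0 0")

```text
time_s: 2.98
eef_pos: [552.6, -79.4, 239.0]
tcp_rot: [0.054, -3.141, -0.0]
ft_force: [0.6, -0.0, -0.1]
opening: -0.1
gripper_force: 0.0
```

```bash
cat > v.py <<'E'
from h import *
def vf(p,o=(577,-190),a=92):
    a=np.radians(a);d=np.array(p[:2])-o;return d@[np.cos(a),np.sin(a)],d@[-np.sin(a),np.cos(a)]
if __name__=='__main__':
    s=bot.sense();print(s['time_s'],s['eef_pos'],s['tcp_rot'],vf(s['eef_pos']),s['ft_force'],s['joints'].round(2),s['opening'],s['gripper_force'])
E
python3 v.py
```

```text
2.9833 [552.63562912 -79.43849365 239.04053724] [ 5.35077567e-02 -3.14051392e+00 -3.83910751e-04] (np.float64(111.34445955099892), np.float64(20.490987836383198)) [ 5.77315252e-01 -2.78172806e-04 -1.15780831e-01] [-0.38  0.26  0.57  1.58 -0.14  1.34  1.81] -0.09140866186077828 0.0
```

Request:
play_rows(commands="-0.017 -0.049 0 0;-0.017 -0.049 0 0;0 0 0.047 0;0 0 0.047 0;0 0 0.047 0")

```text
time_s: 3.4
eef_pos: [575.5, -136.2, 154.2]
tcp_rot: [-0.057, 3.139, 0.001]
ft_force: [-0.3, 0.5, -0.6]
opening: -0.1
gripper_force: 0.0
```

```bash
python3 v.py; python3 - <<'E'
from h import *
I=[]
for n,(r,k) in {'top':((90,220),(290,460)),'scene':((130,260),(90,260))}.items():
    c=cam(n);im=np.ascontiguousarray(c['image'][:,:,::-1]); im=im[r[0]:r[1],k[0]:k[1]]
    I.append(cv2.resize(im,(400,306),interpolation=cv2.INTER_CUBIC))
cv2.imwrite('pics/p3.png',np.hstack(I))
E
```

```text
3.4 [ 575.51811149 -136.17214047  154.20912605] [-5.70003291e-02  3.13946476e+00  1.46877870e-03] (np.float64(53.84678621613777), np.float64(-0.39757942138975677)) [-0.29757555  0.51783855 -0.64171471] [-0.26  0.4   0.58  1.61 -0.23  1.2   1.97] -0.1101645943549925 0.0
```

View pics/p3.png

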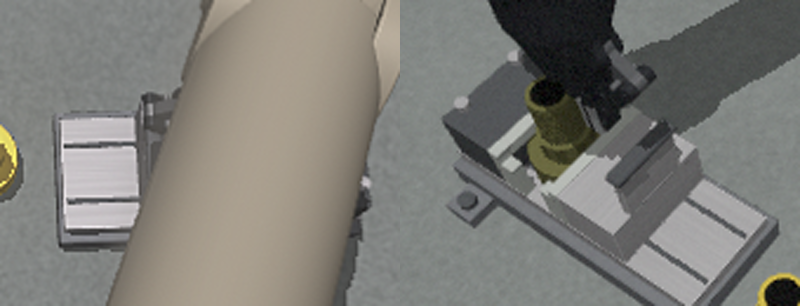

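The right half shows the closed fingers at about (595,120), between the neck (548,95) and the plate (645,150), clear of both. Next I lower the tool and push.

Request:
play_rows(commands="0 0 0.033 0;0 0 0.033 0;0 0 0 0;0 0.01 0 0;0 0.01 0 0")

```text
time_s: 3.92
eef_pos: [575.7, -125.2, 117.3]
tcp_rot: [-0.054, 3.139, -0.0]
ft_force: [0.5, -0.1, -0.1]
opening: 0.1
gripper_force: 0.0
```

Request:
play_rows(commands="0 0.01 0 0;0 0.005 0 0;0 0.005 0 0;0 0 0 0;0 0 0 0")

```text
time_s: 4.33
eef_pos: [575.2, -114.4, 116.4]
tcp_rot: [-0.053, 3.139, -0.002]
ft_force: [1.0, -3.4, 2.3]
opening: -0.2
gripper_force: 1.7
```

Request:
play_rows(commands="0 0.01 0 0;0 0.01 0 0;0 0.01 0 0;0 0.01 0 0;0 0.01 0 0")

```text
time_s: 4.75
eef_pos: [574.2, -86.0, 116.3]
tcp_rot: [-0.05, 3.138, -0.004]
ft_force: [2.8, -7.6, 2.4]
opening: -0.1
gripper_force: 3.9
```

Request:
play_rows(commands="0 0.01 0 0;0 0.01 0 0;0 0.01 0 0;0 0.005 0 0;0 0 0 0")

```text
time_s: 5.17
eef_pos: [573.3, -63.4, 116.1]
tcp_rot: [-0.053, 3.139, -0.002]
ft_force: [2.2, -2.9, 2.7]
opening: 0.1
gripper_force: 1.6
```

Request:
play_rows(commands="0 0.005 0 0;0 0.005 0 0;0 0.003 0 0;0 0 0 0")

```text
time_s: 5.5
eef_pos: [573.1, -57.8, 116.1]
tcp_rot: [-0.05, 3.139, -0.005]
ft_force: [3.0, -8.7, 3.8]
opening: -0.0
gripper_force: 4.7
```

Request:
play_rows(commands="0 0.003 0 0;0 0.003 0 0;0 0 0 0")

```text
time_s: 5.75
eef_pos: [573.1, -57.7, 116.2]
tcp_rot: [-0.045, 3.138, -0.011]
ft_force: [4.8, -18.2, 0.9]
opening: 0.1
gripper_force: 9.0
```

Request:
play_rows(commands="0 -0.03 0 0;0 -0.015 -0.02 0;0 0 -0.06 0;0 0 -0.06 0;0 0 -0.06 0")

```text
time_s: 6.17
eef_pos: [572.1, -78.0, 236.0]
tcp_rot: [0.054, -3.139, -0.001]
ft_force: [1.2, 0.3, -0.2]
opening: 0.5
gripper_force: 0.0
```

```bash
python3 v.py; python3 - <<'E'
from h import *
c=cam('scene');im=np.ascontiguousarray(c['image'][:,:,::-1])
for t in ('shell','push_plate'):
    for r in bot.recognise(t,'scene')[:7]: print(t,r['conf'],r['location'],ray(c,r['location'],140))
P=proj(c,[[577+18*np.cos(a),-190+18*np.sin(a),140] for a in np.linspace(0,6.28,40)])
b=cv2.resize(im[130:260,90:260],None,fx=4.5,fy=4.5,interpolation=cv2.INTER_CUBIC)
for p in P: cv2.circle(b,tuple(int(x) for x in ((p-[90,130]+.5)*4.5)),1,(0,0,255),-1)
cv2.imwrite('pics/p4.png',b)
E
```

```text
6.1667 [572.14122887 -77.99738084 235.96124559] [ 5.35568602e-02 -3.13876153e+00 -1.07088886e-03] (np.float64(112.10395885290312), np.float64(0.9469762572985667)) [ 1.15619685  0.30051599 -0.21101545] [-0.38  0.31  0.58  1.53 -0.17  1.35  1.83] 0.4598933545649901 0.0
shell 0.95 [354.0, 353.2] [636.0010725  265.74166617 140.        ]
shell 0.92 [160.5, 191.7] [ 604.51629749 -143.27351354  140.        ]
shell 0.9 [395.3, 234.1] [435.20595708 223.74692869 140.        ]
shell 0.86 [305.2, 319.0] [637.20298101 184.763922   140.        ]
shell 0.61 [254.6, 271.9] [623.80052504  80.85657457 140.        ]
push_plate 0.79 [212.2, 221.5] [595.68747842 -31.36539871 140.        ]
```

View pics/p4.png

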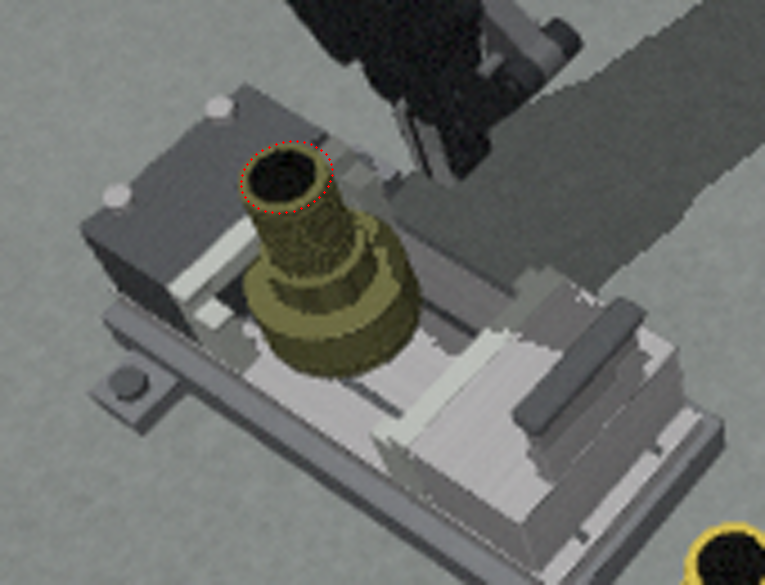

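The jaw now stands fully open, with its plate at crop (580,365). The shell is upright and in place: its neck rim at (285,178) matches the ring I projected from (577,-190). Next I open the fingers and move over the neck.

Request:
play_rows(commands="0 0 0 0;0 -0.06 0 0;0 -0.06 0 0;-0.0015 -0.06 0 0;0 -0.006 0 0", grip=-1)

```text
time_s: 6.73
eef_pos: [575.0, -197.5, 233.3]
tcp_rot: [0.04, -3.137, 0.005]
ft_force: [-1.6, -1.4, -0.0]
opening: 60.3
gripper_force: 0.0
```

Request:
play_rows(commands="0 0 0 0;0 0 0.04 0;0 0 0.04 0;0 0 0.02 0;0 0 0 0")

```text
time_s: 7.15
eef_pos: [576.0, -187.2, 170.8]
tcp_rot: [0.057, -3.134, -0.004]
ft_force: [0.2, 1.2, -0.1]
opening: 85.6
gripper_force: 0.0
```

```bash
python3 v.py
```

```text
7.15 [ 576.00323186 -187.17031914  170.83285977] [ 0.05728957 -3.13396115 -0.00408706] (np.float64(2.862743799860755), np.float64(0.8974065016516051)) [ 0.20258816  1.19595668 -0.05562995] [-0.19  0.43  0.61  1.54 -0.25  1.26  2.06] 85.57380247750638 0.0
```

Request:
play_rows(commands="-0.001 -0.001 0.03 0;0 0 0.03 0;0 0 0.03 0;0 0 0.008 0;0 0 0 0")

```text
time_s: 7.57
eef_pos: [578.0, -189.4, 115.5]
tcp_rot: [0.056, -3.139, -0.001]
ft_force: [-1.2, 0.2, 0.5]
opening: 85.4
gripper_force: 0.0
```

```bash
python3 v.py
```

```text
7.5667 [ 577.97524441 -189.40230183  115.48015402] [ 5.55888316e-02 -3.13867599e+00 -1.31260544e-03] (np.float64(0.5632985303366896), np.float64(-0.9955096863411175)) [-1.24254754  0.16713141  0.53314064] [-0.17  0.48  0.59  1.6  -0.29  1.15  2.09] 85.44883527293719 0.0
```

Fingers straddle the neck. I shift slightly along +x (away from the fixed jaw) and close.

Request:
play_rows(commands="0 0.003 0.004 0;0 0 0 0;0 0 0 0;0 0 0 0")

```text
time_s: 7.9
eef_pos: [578.9, -188.8, 114.9]
tcp_rot: [-0.054, 3.14, -0.0]
ft_force: [0.4, 0.2, -0.5]
opening: 85.4
gripper_force: 0.0
```

Request:
play_rows(commands="0 0 0 0;0 0 0 0;0 0 0 0;0 0 0 0;0 0 0 0", grip=1, newtons=40)

```text
time_s: 8.32
eef_pos: [578.4, -189.0, 114.1]
tcp_rot: [-0.054, 3.141, -0.001]
ft_force: [-0.0, -1.4, 1.6]
opening: 35.0
gripper_force: 40.0
```

Request:
play_rows(commands="0 0 0 0;0 0 0 0;0 0 0 0")

```text
time_s: 8.57
eef_pos: [578.4, -189.0, 114.1]
tcp_rot: [-0.054, 3.141, -0.001]
ft_force: [-1.1, -0.4, 2.0]
opening: 35.3
gripper_force: 40.0
```

```bash
python3 v.py
```

```text
8.5667 [ 578.43988381 -189.02308475  114.07688357] [-5.35569352e-02  3.14090434e+00 -5.82813662e-04] (np.float64(0.9260689204866799), np.float64(-1.473100522422697)) [-1.06572614 -0.41866779  2.00145141] [-0.17  0.48  0.59  1.61 -0.29  1.14  2.09] 35.27774357169447 40.003741979599
```

Request:
play_rows(commands="0 0 -0.003 0;0 0 0 0;0 0.005 0 0;0 0.005 0 0;0 0.008 0 0", newtons=60)

```text
time_s: 8.98
eef_pos: [577.6, -177.6, 115.1]
tcp_rot: [0.054, -3.14, -0.0]
ft_force: [-0.1, -1.3, -5.0]
opening: 34.7
gripper_force: 60.2
```

Request:
play_rows(commands="0 0.01 0 0;0 0.01 0 0;0 0.01 0 0;0 0.002 0 0;0 0 0 0")

```text
time_s: 9.4
eef_pos: [577.5, -157.5, 115.7]
tcp_rot: [0.057, -3.141, -0.001]
ft_force: [-0.1, -0.5, -4.9]
opening: 34.6
gripper_force: 60.3
```

Request:
play_rows(commands="0 0 0 0;0 0 -0.005 0;0 0 -0.01 0;0 0 -0.01 0;0 0 0 0")

```text
time_s: 9.82
eef_pos: [578.2, -159.5, 132.6]
tcp_rot: [-0.053, 3.139, -0.001]
ft_force: [0.7, 0.1, -5.4]
opening: 34.9
gripper_force: 60.3
```

```bash
python3 v.py
```

```text
9.8167 [ 578.24634755 -159.47226206  132.64414927] [-5.29738337e-02  3.13851172e+00 -1.13444376e-03] (np.float64(30.465644366643033), np.float64(-2.3109910023738847)) [ 0.73596893  0.10887726 -5.37614484] [-0.23  0.44  0.59  1.61 -0.26  1.16  2.03] 34.941942611163334 60.340282917022705
```

Request:
play_rows(commands="0 0 -0.03 0;0 0 -0.05 0;0 0 -0.05 0;0 0 -0.05 0;0 0 -0.01 0")

```text
time_s: 10.23
eef_pos: [579.3, -160.0, 250.7]
tcp_rot: [-0.053, 3.133, -0.003]
ft_force: [1.0, -1.5, -4.3]
opening: 34.5
gripper_force: 61.3
```

Request:
play_rows(commands="0 0.02 0 0;0.005 0.04 0 0;0.007 0.055 0 0;0.007 0.055 0 0;0.007 0.055 0 0")

```text
time_s: 10.65
eef_pos: [555.9, -22.5, 243.0]
tcp_rot: [0.053, -3.139, -0.0]
ft_force: [1.1, 1.0, -4.9]
opening: 34.8
gripper_force: 61.2
```

Request:
play_rows(commands="0.007 0.055 0 0;0.007 0.055 0 0;0.007 0.055 0 0;0.007 0.055 0 0;0.007 0.055 0 0")

```text
time_s: 11.07
eef_pos: [529.0, 141.8, 243.2]
tcp_rot: [0.055, -3.139, 0.001]
ft_force: [1.4, -0.9, -5.8]
opening: 34.9
gripper_force: 61.2
```

Request:
play_rows(commands="0.007 0.055 0 0;0.007 0.055 0 0;0.007 0.04 0 0;0.006 0.03 0 0;0 0.02 0 0")

```text
time_s: 11.48
eef_pos: [507.8, 262.6, 242.8]
tcp_rot: [0.061, -3.138, 0.0]
ft_force: [-0.9, -0.1, -4.4]
opening: 34.9
gripper_force: 61.3
```

Request:
play_rows(commands="0 0 0 0;0 0 0 0;0 0 0 0")

```text
time_s: 11.73
eef_pos: [510.6, 257.5, 244.1]
tcp_rot: [0.051, -3.141, 0.002]
ft_force: [0.3, 0.1, -5.5]
opening: 34.5
gripper_force: 61.3
```

```bash
python3 v.py; python3 - <<'E'
from h import *
from v import vf
print(vf((506.5,275)))
c=cam('scene');im=np.ascontiguousarray(c['image'][:,:,::-1])
b=cv2.resize(im[150:400,240:480],None,fx=2.3,fy=2.3,interpolation=cv2.INTER_CUBIC)
cv2.imwrite('pics/p5.png',b)
E
```

```text
11.7333 [510.57029129 257.48708769 244.12911105] [ 5.07882606e-02 -3.14073310e+00  2.22235216e-03] (np.float64(449.5328540443998), np.float64(50.7721673849006)) [ 0.33667524  0.13229734 -5.54640227] [-0.85  0.27  0.4   1.53 -0.11  1.36  1.17] 34.51689407940243 61.270201206207275
(np.float64(467.17714908140584), np.float64(54.22878733818331))
```

View pics/p5.png

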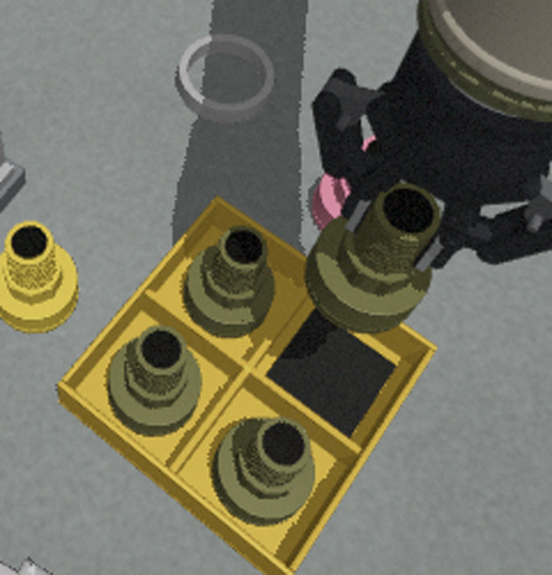

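The shell hangs upright in the fingers above the tote, with its neck at (408,208). The pad is at (333,375) and the three other shells stand in their cells. I centre it over the pad and lower it.

Request:
play_rows(commands="0.006 0.029 0 0;0 0 0 0;0 0 0.03 0;0 0 0.04 0;0 0 0.04 0")

```text
time_s: 12.2
eef_pos: [506.9, 275.5, 178.7]
tcp_rot: [-0.052, 3.139, 0.002]
ft_force: [0.3, 0.3, -6.0]
opening: 34.4
gripper_force: 61.6
```

Request:
play_rows(commands="0 0 0.04 0;0 0 0.02 0;0 0 0 0;0 0 0 0;0 0 0 0")

```text
time_s: 12.62
eef_pos: [507.1, 276.6, 144.4]
tcp_rot: [-0.053, 3.139, 0.002]
ft_force: [0.1, 0.5, -5.0]
opening: 35.0
gripper_force: 61.2
```

```bash
python3 v.py; python3 - <<'E'
from h import *
c=cam('scene');im=np.ascontiguousarray(c['image'][:,:,::-1])
z=bot.sense()['eef_pos'][2]-74
f=3.2;o=[300,230]
b=cv2.resize(im[230:400,300:480],None,fx=f,fy=f,interpolation=cv2.INTER_CUBIC)
for r,h,col in((18,100,(0,0,255)),(35,34,(255,0,0))):
  for p in proj(c,[[505.5+r*np.cos(a),275+r*np.sin(a),z+h] for a in np.linspace(0,6.28,60)]): cv2.circle(b,tuple(int(x) for x in ((p-o+.5)*f)),1,col,-1)
cv2.imwrite('pics/p6.png',b)
E
```

```text
12.6167 [507.06510259 276.6171278  144.41213054] [-5.30506207e-02  3.13899938e+00  2.00584203e-03] (np.float64(468.77356997736007), np.float64(53.607592050343214)) [ 0.06786006  0.46775552 -5.00581159] [-0.85  0.36  0.38  1.65 -0.14  1.16  1.16] 35.02674849622819 61.23649835586548
```

View pics/p6.png

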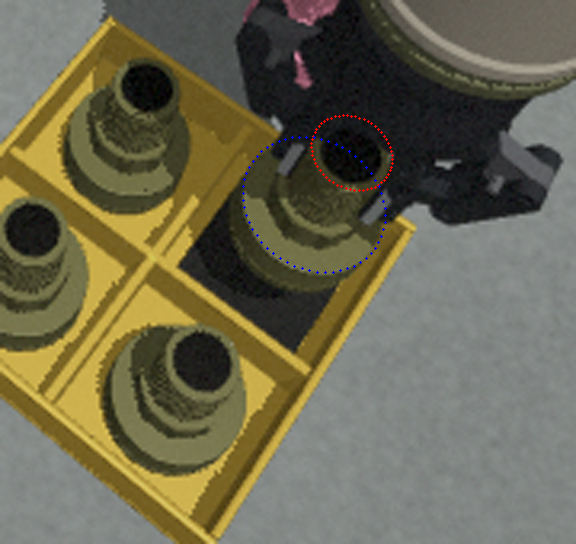

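The drawn rings (expected neck at (352,152), skirt at (315,205)) match the held shell within a few mm. It is inside the empty cell and clear of the walls, so I carry on down.

Request:
play_rows(commands="0 0 0.025 0;0 0 0.025 0;0 0 0.025 0;0 0 0 0;0 0 0 0")

```text
time_s: 13.08
eef_pos: [506.1, 276.6, 98.4]
tcp_rot: [-0.054, 3.141, 0.0]
ft_force: [0.4, 0.6, -5.1]
opening: 34.8
gripper_force: 61.2
```

Request:
play_rows(commands="0 0 0.006 0;0 0 0.004 0;0 0 0.004 0;0 0 0 0;0 0 0 0")

```text
time_s: 13.5
eef_pos: [506.0, 276.5, 89.4]
tcp_rot: [0.054, -3.141, -0.0]
ft_force: [0.4, 0.8, -5.7]
opening: 34.6
gripper_force: 61.2
```

Request:
play_rows(commands="0 0 0.003 0;0 0 0.003 0;0 0 0 0;0 0 0 0")

```text
time_s: 13.83
eef_pos: [505.8, 276.4, 85.5]
tcp_rot: [0.054, -3.141, 0.0]
ft_force: [-0.8, -0.5, -4.4]
opening: 34.6
gripper_force: 61.2
```

Request:
play_rows(commands="0 0 0.003 0;0 0 0 0;0 0 0 0")

```text
time_s: 14.08
eef_pos: [506.2, 276.5, 84.2]
tcp_rot: [-0.054, 3.141, 0.0]
ft_force: [0.2, -0.2, -2.5]
opening: 34.4
gripper_force: 61.5
```

Request:
play_rows(commands="0 0 0.002 0;0 0 0 0;0 0 0 0")

```text
time_s: 14.33
eef_pos: [506.5, 276.5, 84.1]
tcp_rot: [-0.054, 3.14, 0.001]
ft_force: [-2.6, -2.4, 6.7]
opening: 34.7
gripper_force: 62.8
```

Request:
play_rows(commands="0 0 0 0;0 0 0 0;0 0 0 0;0 0 0 0;0 0 0 0", grip=0.1)

```text
time_s: 14.75
eef_pos: [506.0, 276.6, 82.6]
tcp_rot: [-0.054, 3.141, 0.0]
ft_force: [-0.4, -0.3, -0.2]
opening: 38.6
gripper_force: 0.0
```

```bash
python3 v.py
```

```text
14.75 [505.97496295 276.60689065  82.6367332 ] [-5.41597811e-02  3.14110390e+00  7.08574471e-05] (np.float64(468.801384388848), np.float64(54.697424879013894)) [-0.40501907 -0.33352211 -0.18081793] [-0.84  0.42  0.36  1.72 -0.17  1.03  1.18] 38.584172234092755 0.0
```

Placed and released. I open wider, then retreat straight up and clear.

Request:
play_rows(commands="0 0 0 0;0 0 0 0;0 0 0 0;0 0 0 0", grip=-0.7)

```text
time_s: 15.08
eef_pos: [505.9, 276.5, 82.6]
tcp_rot: [0.054, -3.141, 0.0]
ft_force: [0.2, 0.9, -0.2]
opening: 72.5
gripper_force: 0.0
```

Request:
play_rows(commands="0 0 -0.02 0;0 0 -0.05 0;0 0 -0.06 0;0 0 -0.06 0;0 0 -0.06 0")

```text
time_s: 15.5
eef_pos: [505.8, 276.1, 235.4]
tcp_rot: [-0.053, 3.141, 0.0]
ft_force: [0.5, 0.8, -0.2]
opening: 72.4
gripper_force: 0.0
```

Request:
play_rows(commands="0.02 0.05 0 0;0.02 0.06 0 0;0.02 0.06 0 0;0.02 0.06 0 0;0.02 0.06 0 0")

```text
time_s: 15.92
eef_pos: [439.2, 449.8, 234.1]
tcp_rot: [-0.053, 3.14, 0.002]
ft_force: [1.2, 0.8, 0.3]
opening: 72.4
gripper_force: 0.0
```

Request:
play_rows(commands="0 0 0 0;0 0 0 0;0 0 0 0;0 0 0 0")

```text
time_s: 16.25
eef_pos: [441.2, 446.8, 233.4]
tcp_rot: [-0.05, 3.14, -0.0]
ft_force: [0.5, -0.1, -0.6]
opening: 72.3
gripper_force: 0.0
```

```bash
python3 v.py; python3 - <<'E'
from h import *
I=[]
for n,(r,k) in {'top':((90,250),(130,450)),'scene':((150,400),(120,480))}.items():
    c=cam(n);im=np.ascontiguousarray(c['image'][:,:,::-1])
    f=(1.25 if n=='top' else 1.1)
    b=cv2.resize(im[r[0]:r[1],k[0]:k[1]],None,fx=f,fy=f,interpolation=cv2.INTER_CUBIC)
    for q,h in((18,110),(35,44)):
      for p in proj(c,[[505.5+q*np.cos(a),275+q*np.sin(a),h] for a in np.linspace(0,6.28,40)]): cv2.circle(b,tuple(int(x) for x in ((p-[k[0],r[0]]+.5)*f)),0,(0,0,255),-1)
    I.append(cv2.copyMakeBorder(b,0,275-b.shape[0],0,400-b.shape[1],0))
cv2.imwrite('pics/p7.png',np.hstack(I))
E
```

```text
16.25 [441.22068125 446.79279419 233.37205898] [-5.02146399e-02  3.14023843e+00 -4.55924117e-04] (np.float64(641.1435071100423), np.float64(113.47285763667884)) [ 0.46487012 -0.12981524 -0.5814364 ] [-1.07  0.4   0.31  1.38 -0.12  1.38  0.85] 72.31891239348617 0.0
```

View pics/p7.png

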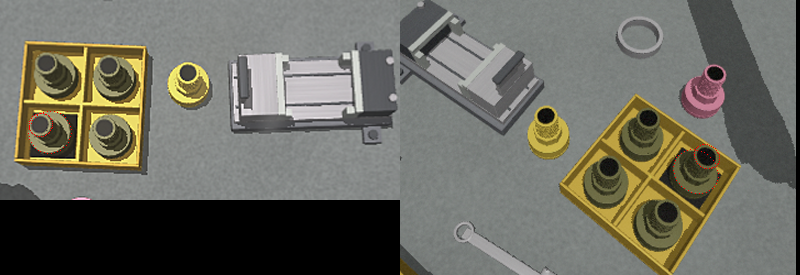

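Both views show the shell upright on the pad, at (42,130) in the top view and (695,172) in the scene view, matching the drawn rings. The other three shells stand, the vise is open, and the arm is clear.

```bash
python3 -c "
from cell import bot
print(bot.finish_job())"
```

```text
the job is handed in; nothing more can be done
None
```

The job is handed in: the vise is fully open, the shell stands upright on the pad, and the other three shells are still in their cells; no verdict came back.

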